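# Un-nest the collared mixing cups and hang each in its holder

## Robot

A 6-joint arm with a two-finger parallel gripper is mounted at the origin on a cart in front of the work surface, level with it; the furniture and walls round the work are solid. World frame = base frame: x ahead of the robot, y to its left, z up, the work surface at z = 0. Lengths are in m, angles in rad, forces in N, time in s.
With the tool pointing down it reaches from about 0.375 to 0.9 m from the base axis. Payload 3.1 kg.
Tool frame: the origin (TCP) lies midway between the tips of the shut fingers; the grasp point (between the pads) lies 19 mm behind it; z points along the fingers, y is the line along which they close (so a half turn about z gives the same grasp; the last joint's range is limited). The gripper opens to 87 mm and grips with 3 to 60 N. Pads are 19 mm wide; open, the fingers measure 117 mm over their backs; the gripper's body (75 mm by 190 mm) begins 51 mm behind the grasp point.
Start: joints at [-1.468, 0.527, 1.433, -0, 1.181, -0.178], TCP at [0.173, -0.6, 0.223] pointing down, gripper open.
Joint ranges: [-3.08, 3.08], [-0.75, 2.2], [0.22, 2.44], [-1.43, 4.57], [0, 2.65], [-2.85, 2.85]. Speed limits (rad/s): [2.79, 2.79, 3.14, 3.14, 3.14, 3.14].

## Interface

Orientations are given as a unit quaternion [x, y, z, w].
In Python, from rig import get_obs, cams, job gives the robot as it stands.
- The arm moves only by the tool servo_tool, never from a script. Its argument "moves" is text: rows parted by semicolons, each of 5 numbers parted by spaces: the shift along the tool's x, y, z in m, then the turn about the tool's z in degrees, then the finger opening in m, from 0 to 0.087. In form: dx dy dz spin claw; .... A call has 1 to 10 rows; each row is the pose to reach, as a shift and turn from the pose commanded when the call began, along the tool's axes at that moment; what a row does not reach only later rows make up. A row lasts 1/12 s, in which the tool goes at most 41.7 mm and 7.16 degrees, less where a joint would pass 70% of its speed; a pose out of reach is approached as far as the arm can. A call with a gripper value outside its range is refused whole. The fingers move at their own pace and stop on an object; "grip_force" is the grip in N (left out, the last holds). Time passes only in rows, so rows that repeat a pose let the fingers close. It gives the time, the measured TCP pose, the force, the opening and the grip force at its end, in the units of the state.
- get_obs(): the state, without advancing time (a new reading comes with each control period).
- cams.camera(name): name is "side" or "top"; returns the picture (400x640x3 uint8, blue, green, red); there is no depth.
- cams.camera_model(name): a dict with "fx", "fy", "cx", "cy" (pixels), "dist" ([k1, k2, p1, p2, k3] as OpenCV has them; the pictures are not rectified), "R" (3x3) and "t" (3): a world point X has camera coordinates R X + t. Camera axes: x right, y down, z forward; pixel columns grow to the right and rows downward; lengths in m; the calibration is good to about 2 mm. A picture is of the moment at which its call begins. camera_model takes no time and is no camera call.
- job.hand_in(): hands the job in; it is judged then, once.
The state is a dict: "time": time; "q": joint angles; "joint_velocities": joint speeds; "joint_torque": joint torques, N m; "position": TCP position; "tool_rot": TCP orientation; "ft_force": force on the tool from outside, world axes, zero at the start; "moment": the same for the moment, N m; "grip_width": finger opening in m; "grip_force": force on a finger pad.
Only numpy, scipy, OpenCV 4.12 (cv2) and the standard library are available. Lean on these libraries where they do the work, as an engineer would, in place of code of your own. Each camera call takes 0.05 s, during which the arm holds its last target. There are 200 camera calls.

## Task

Make up the mixing-cup caddy: take the four collared white cups out of one another and hang each one upright in the grey holder whose hole fits it, its collar resting flat on the holder's top. Leave the two plain cups without a collar standing where they are.

Things in the scene. Friction and masses are not known exactly. Their poses are not given: they have to be found in the camera images.
- cup_32: open white tapered cup with a flat collar round it, 50 mm high, foot 20 mm across, under 120 g. Collar 42 mm across, 4 mm thick, its underside 30 mm above the foot; above it a straight neck 32 mm across, 16 mm high, wall 3.5 mm: grip this from above. It starts nested in cup_42, collar on its rim (1.5 mm play). Origin: centre of the foot's underside; z up its axis
- cup_42: open white tapered cup with a flat collar round it, 54 mm high, foot 28 mm across, under 120 g. Collar 52 mm across, 4 mm thick, its underside 34 mm above the foot; above it a straight neck 42 mm across, 16 mm high, wall 3.5 mm: grip this from above. It starts on the table with cup_32 in it (1.5 mm play). Origin: centre of the foot's underside; z up its axis
- cup_52: open white tapered cup with a flat collar round it, 58 mm high, foot 36 mm across, under 120 g. Collar 62 mm across, 4 mm thick, its underside 38 mm above the foot; above it a straight neck 52 mm across, 16 mm high, wall 3.5 mm: grip this from above. It starts nested in cup_62, collar on its rim (1.5 mm play). Origin: centre of the foot's underside; z up its axis
- cup_62: open white tapered cup with a flat collar round it, 62 mm high, foot 44 mm across, under 120 g. Collar 72 mm across, 4 mm thick, its underside 42 mm above the foot; above it a straight neck 62 mm across, 16 mm high, wall 3.5 mm: grip this from above. It starts on the table with cup_52 in it (1.5 mm play). Origin: centre of the foot's underside; z up its axis
- holder_32: grey block 94 x 94 x 52 mm, fixed in a low tray (206 x 206 mm) with three like it, two by two in any order, 97 mm pitch; one round through hole 35.5 mm across in its flat top (plate 8 mm thick, hollow below). Takes the cup with the 32 mm neck: collar on the plate, cup hanging below. Origin: centre of its underside; z up, plate top at z = 52 mm; sides along x, y
- holder_42: grey block 94 x 94 x 52 mm, fixed in a low tray (206 x 206 mm) with three like it, two by two in any order, 97 mm pitch; one round through hole 45.5 mm across in its flat top (plate 8 mm thick, hollow below). Takes the cup with the 42 mm neck: collar on the plate, cup hanging below. Origin: centre of its underside; z up, plate top at z = 52 mm; sides along x, y
- holder_52: grey block 94 x 94 x 52 mm, fixed in a low tray (206 x 206 mm) with three like it, two by two in any order, 97 mm pitch; one round through hole 55.5 mm across in its flat top (plate 8 mm thick, hollow below). Takes the cup with the 52 mm neck: collar on the plate, cup hanging below. Origin: centre of its underside; z up, plate top at z = 52 mm; sides along x, y
- holder_62: grey block 94 x 94 x 52 mm, fixed in a low tray (206 x 206 mm) with three like it, two by two in any order, 97 mm pitch; one round through hole 65.5 mm across in its flat top (plate 8 mm thick, hollow below). Takes the cup with the 62 mm neck: collar on the plate, cup hanging below. Origin: centre of its underside; z up, plate top at z = 52 mm; sides along x, y
- dosing_cup: look-alike, to be left: plain white tapered cup without a collar, 44 mm across the rim, 38 mm high, standing on the table. Origin: centre of its underside
- plain_pot: look-alike, to be left: plain white tapered pot without a collar, 57 mm across the rim, 54 mm high, standing on the table. Origin: centre of its underside
Mind the look-alikes: they are no part of the job. Leave any brown or green look-alike of the cup_52 alone.

How it is judged:
By the outcome, as a careful person would: the job done as asked, in the order asked, and still so for the second after the job is handed in, with the robot touching nothing.
It also fails if it takes over 109 s, if anything falls off the work surface, if the arm or the gripper's body presses on something with over 40 N, if the wrist force passes 120 N, or if a joint passes its speed limit or range.

## Working session

There is one attempt and no reset: what is moved stays moved. The work goes in short steps, Python scripts to look and compute and a tool call to move; the robot and the scene stay as the last step left them, time stands still between calls to the robot, and variables do not carry over. Pictures are saved under pics/ and viewed, at most 14 in all, crops included, and the job is handed in when it is done.

Besides the shell and the picture viewer there is one more tool, called after ">>>" as a command line: name --argument value ..., lists and objects as JSON in quotes. servo_tool: Moves the arm, as the interface text tells. Its arguments: {"type":"object","properties":{"moves":{"type":"string"},"grip_force":{"type":"number"}},"required":["moves"]}

```bash
mkdir -p pics; ls; python3 - <<'E'
from rig import get_obs, cams, job
import cv2
for n in("top","side"):
    cv2.imwrite(f"pics/{n}0.png",cams.camera(n)); m=cams.camera_model(n); print(n,m)
o=get_obs();print(o["time"],o["position"],o["tool_rot"])
E
```

```text
pics
top {'fx': 378.6502526634667, 'fy': 378.6502526634667, 'cx': 322.6030793952311, 'cy': 198.12692626099061, 'dist': array([-0.00695579,  0.        ,  0.        ,  0.        ,  0.        ]), 'R': array([[ 0.02376972, -0.99956151,  0.01765739],
       [-0.99466969, -0.02541868, -0.09993049],
       [ 0.1003355 , -0.01518795, -0.99483773]]), 't': array([-0.11433385,  0.55299153,  0.82841965])}
side {'fx': 480.12005271287524, 'fy': 480.12005271287524, 'cx': 321.8453514745824, 'cy': 193.54674491705347, 'dist': array([-0.02730951,  0.        ,  0.        ,  0.        ,  0.        ]), 'R': array([[-0.98982258, -0.14047605,  0.02275396],
       [-0.1053957 ,  0.61621718, -0.78049224],
       [ 0.09561908, -0.77494701, -0.62475125]]), 't': array([0.50579663, 0.15846466, 1.05652365])}
0.1 [ 0.17316886 -0.59984739  0.22168471] [ 9.90158426e-01  1.39947740e-01  2.93910863e-05 -9.59998675e-04]
```

View pics/top0.png

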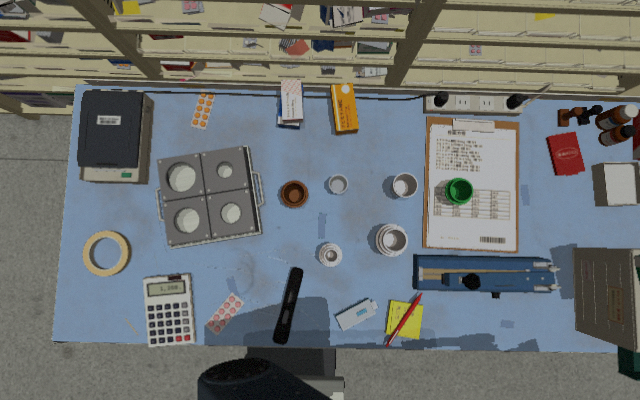

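View pics/side0.png

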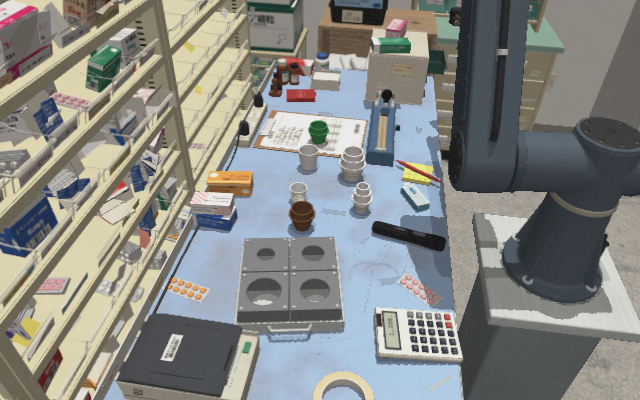

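The top view shows the white candidates. The nested stacks are at (391,240), big (52 in 62), and (330,254), small (32 in 42). The plain cups are at (338,184) and (404,185). The brown cup (293,193) and green cup (459,190) are look-alikes. The caddy is around (209,196). A close crop will check this choice.

```bash
python3 - <<'E'
import cv2,numpy as np
a=cv2.imread("pics/top0.png");b=cv2.imread("pics/side0.png")
A=cv2.resize(a[140:275,150:280],None,fx=3,fy=3,interpolation=2)
B=cv2.resize(a[165:275,310:420],None,fx=3.68,fy=3.68,interpolation=2)
im=np.hstack([A,B[:405,:]]) ;cv2.imwrite("pics/c0.png",im);print(im.shape)
cv2.imwrite("pics/c1.png",cv2.resize(b[135:335,225:385],None,fx=3,fy=3,interpolation=2))
E
```

```text
(405, 795, 3)
```

View pics/c0.png

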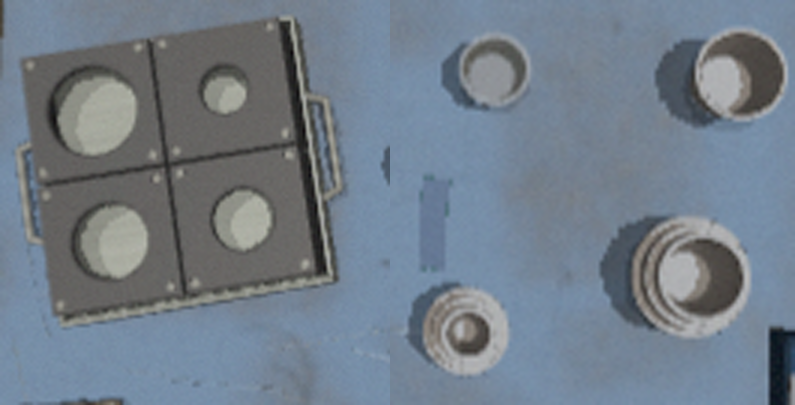

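View pics/c1.png

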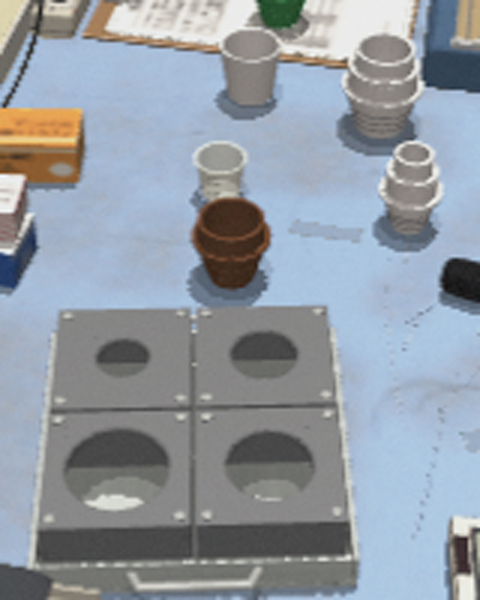

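The crops confirm it. The collared stacks are the big one, top rim about (395,240) in the top view, and the small one, about (331,255). The hole order in the top view is 62 upper-left (182,177), 32 upper-right (225,170), 52 lower-left (187,221) and 42 lower-right (231,213).

```bash
cat > h.py <<'E'
import numpy as np,cv2
from scipy.optimize import least_squares
from rig import get_obs,cams,job
def proj(n,X):
    m=cams.camera_model(n);K=np.array([[m["fx"],0,m["cx"]],[0,m["fy"],m["cy"]],[0,0,1]])
    return cv2.projectPoints(np.atleast_2d(np.float64(X)),cv2.Rodrigues(m["R"])[0],m["t"],K,m["dist"])[0][:,0]
def plane(n,uv,z):
    return least_squares(lambda p:(proj(n,[p[0],p[1],z])[0]-uv),[.5,0]).x
def tri(ut,us):
    r=least_squares(lambda X:np.r_[proj("top",X)[0]-ut,proj("side",X)[0]-us],[.5,0,.05]);return r.x,r.fun
E
python3 - <<'E'
from h import *
T={'62':(181.7,177),'32':(225,169.7),'52':(187,220.7),'42':(231,212.7),'s52':(395.3,240),'s32':(330.9,255.2)}
S={'62':(264,290.7),'32':(266,254),'52':(315,290.3),'42':(313,253),'s52':(353.7,151.3),'s32':(363,186.3)}
for k in T:
    x,f=tri(T[k],S[k]);print(k,x.round(4),f.round(1))
loc={'62':(1,1),'32':(1,-1),'52':(-1,1),'42':(-1,-1)}
def holes(p):
    c,s=np.cos(p[3]),np.sin(p[3])
    return {k:np.array([p[0]+.0485*(c*a-s*b),p[1]+.0485*(s*a+c*b),p[2]]) for k,(a,b) in loc.items()}
def res(p):
    h=holes(p);return np.concatenate([np.r_[proj("top",h[k])[0]-T[k],proj("side",h[k])[0]-S[k]] for k in h])
r=least_squares(res,[.6,.25,.055,0]);print(r.x,r.fun.round(1))
for k,v in holes(r.x).items():print(k,v.round(4))
o=get_obs();print(o["position"],proj("top",o["position"]),proj("side",o["position"]))
E
```

```text
62 [0.5932 0.2113 0.0514] [-0.  -0.5  0.4  0.1]
32 [0.6116 0.1168 0.0524] [-0.  -0.3  0.3  0.1]
52 [0.4972 0.1942 0.0508] [-0.  -0.4  0.3  0. ]
42 [0.5164 0.0988 0.0532] [-0.  -0.1  0.1  0. ]
s52 [ 0.4654 -0.2557  0.0793] [ 0.   0.  -0.1 -0. ]
s32 [ 0.4304 -0.1205  0.072 ] [-0. -0.  0.  0.]
[0.55461852 0.15526028 0.05189408 0.18996197] [-0.4 -0.4  0.4  0.2  0.  -0.2  0.4  0.2  0.  -0.7  0.1 -0.5  0.3  0.
  0.3  0.3]
62 [0.5931 0.212  0.0519]
32 [0.6114 0.1168 0.0519]
52 [0.4978 0.1937 0.0519]
42 [0.5161 0.0985 0.0519]
[ 0.17316886 -0.59984739  0.22168471] [[615.0912907  419.79322396]] [[466.51633143  56.13239147]]
```

>>> servo_tool --moves "0.376 -0.25 0.05 16.1 0.087;0.376 -0.25 0.05 16.1 0.087;0.376 -0.25 0.05 16.1 0.087;0.376 -0.25 0.05 16.1 0.087;0.376 -0.25 0.05 16.1 0.087;0.376 -0.25 0.05 16.1 0.087;0.376 -0.25 0.05 16.1 0.087;0.376 -0.25 0.05 16.1 0.087;0.376 -0.25 0.05 16.1 0.087;0.376 -0.25 0.05 16.1 0.087" --grip_force 15

```text
time: 0.93
position: [0.441, -0.3012, 0.1791]
tool_rot: [1.0, 0.003, -0.001, 0.017]
ft_force: [3.2, 2.4, 0.5]
grip_width: 0.0873
grip_force: 0.0
```

>>> servo_tool --moves "0.01 -0.02 0.01 0 0.087;0.01 -0.02 0.01 0 0.087;0.01 -0.02 0.01 0 0.087;0.01 -0.02 0.01 0 0.087;0.01 -0.02 0.01 0 0.087;0.01 -0.02 0.01 0 0.087"

```text
time: 1.43
position: [0.4508, -0.2656, 0.167]
tool_rot: [1.0, -0.001, 0.0, 0.0]
ft_force: [0.7, -0.6, -1.1]
grip_width: 0.0869
grip_force: 0.0
```

```bash
python3 - <<'E'
from h import *
o=get_obs();print(o["position"],o["tool_rot"],o["time"],o["ft_force"])
from rig import cams
a=cams.camera("top");b=cams.camera("side")
p=o["position"];print(proj("top",p),proj("side",p))
A=cv2.resize(a[190:290,310:450],(560,400),interpolation=2);B=cv2.resize(b[90:240,290:380],(240,400),interpolation=2)
cv2.imwrite("pics/d0.png",np.hstack([A,B]))
E
```

```text
[ 0.4508228  -0.26559076  0.16699741] [ 9.99999606e-01 -7.80959273e-04  2.74600087e-04  3.21275269e-04] 1.4333 [ 0.69158616 -0.58813241 -1.14011369]
[[410.2601581  248.46147559]] [[362.05310703 120.43628304]]
```

View pics/d0.png

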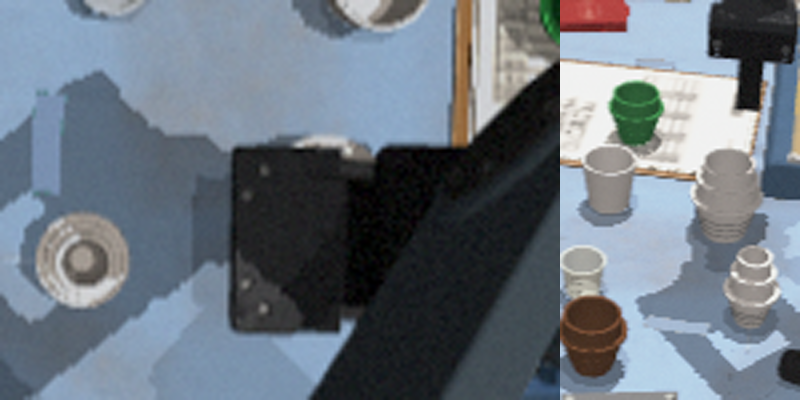

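The view shows the open gripper just short of the big stack, with nothing disturbed. Next I centre and descend.

>>> servo_tool --moves "0.0146 -0.01 0.03 0 0.087;0.0146 -0.01 0.05 0 0.087;0.0146 -0.01 0.065 0 0.087;0.0146 -0.01 0.08 0 0.087;0.0146 -0.01 0.09 0 0.087;0.0146 -0.01 0.095 0 0.087;0.0146 -0.01 0.098 0 0.087;0.0146 -0.01 0.098 0 0.087;0.0146 -0.01 0.098 0 0.087"

```text
time: 2.28
position: [0.466, -0.255, 0.0692]
tool_rot: [1.0, -0.0, 0.0, 0.0]
ft_force: [0.4, 0.0, 0.5]
grip_width: 0.0873
grip_force: 0.0
```

>>> servo_tool --moves "0 0 0 0 0.045;0 0 0 0 0.045;0 0 0 0 0.045;0 0 0 0 0.045;0 0 0 0 0.045;0 0 0 0 0.045;0 0 0 0 0.045;0 0 0 0 0.045" --grip_force 15

```text
time: 2.95
position: [0.4657, -0.2545, 0.0688]
tool_rot: [1.0, -0.0, 0.0, -0.0]
ft_force: [0.3, 0.9, 1.6]
grip_width: 0.0513
grip_force: 15.0
```

>>> servo_tool --moves "0 0 -0.005 0 0.045;0 0 -0.012 0 0.045;0 0 -0.02 0 0.045;0 0 -0.03 0 0.045;0 0 -0.045 0 0.045;0 0 -0.06 0 0.045;0 0 -0.08 0 0.045;0 0 -0.1 0 0.045;0 0 -0.1 0 0.045"

```text
time: 3.7
position: [0.4679, -0.2564, 0.1732]
tool_rot: [1.0, -0.0, 0.003, 0.003]
ft_force: [0.0, -1.0, 0.1]
grip_width: 0.0513
grip_force: 15.0
```

```bash
python3 - <<'E'
from h import *
o=get_obs();print(o["position"],o["ft_force"],o["grip_width"])
b=cams.camera("side")
cv2.imwrite("pics/e0.png",cv2.resize(b[70:240,270:400],(520,600),interpolation=2))
E
```

```text
[ 0.46787093 -0.25636572  0.17322448] [ 0.00507121 -1.0014112   0.11021542] 0.05125010323834163
```

View pics/e0.png

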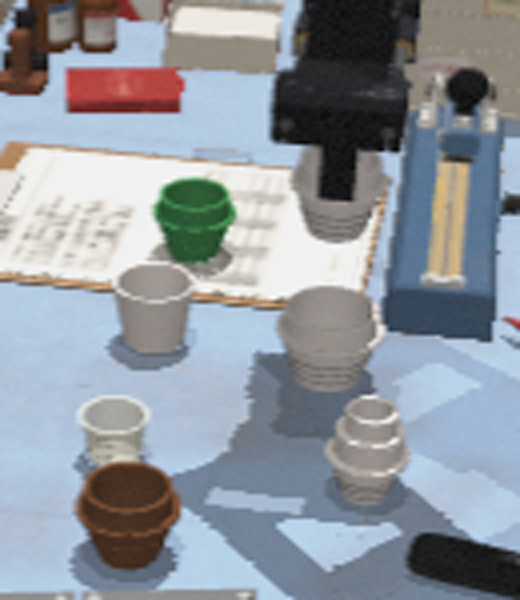

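The picture shows cup_52 held upright at crop (340,195), with cup_62 still standing at (330,340). Next I carry it over to hole 52.

>>> servo_tool --moves "0.005 -0.03 0 0 0.045;0.01 -0.07 0 0 0.045;0.01 -0.11 0 0 0.045;0.015 -0.15 0 0 0.045;0.02 -0.19 0 0 0.045;0.02 -0.23 0 0 0.045;0.02 -0.27 0 0 0.045;0.025 -0.31 0 0 0.045;0.03 -0.35 0 0 0.045;0.03 -0.38 0 0 0.045"

```text
time: 4.58
position: [0.4956, 0.1283, 0.1681]
tool_rot: [1.0, 0.001, -0.0, -0.0]
ft_force: [1.0, -0.1, -0.7]
grip_width: 0.0512
grip_force: 15.0
```

>>> servo_tool --moves "0 -0.03 0 0 0.045;0 -0.055 0 0 0.045;0 -0.067 0 0 0.045;0 -0.07 0 0 0.045;0 -0.07 0.01 0 0.045;0 -0.07 0.02 0 0.045;0 -0.07 0.02 0 0.045;0 -0.07 0.02 0 0.045"

```text
time: 5.25
position: [0.4949, 0.1938, 0.1474]
tool_rot: [1.0, -0.001, -0.002, 0.0]
ft_force: [0.3, 0.3, -0.2]
grip_width: 0.0512
grip_force: 15.0
```

>>> servo_tool --moves "0.003 0 0.01 0 0.045;0.003 0 0.025 0 0.045;0.003 0 0.04 0 0.045;0.003 0 0.05 0 0.045;0.003 0 0.06 0 0.045;0.003 0 0.07 0 0.045;0.003 0 0.077 0 0.045;0.003 0 0.082 0 0.045;0.003 0 0.085 0 0.045;0.003 0 0.085 0 0.045"

```text
time: 6.08
position: [0.4987, 0.1954, 0.0633]
tool_rot: [1.0, -0.0, -0.0, 0.0]
ft_force: [-0.1, -0.0, -0.9]
grip_width: 0.0516
grip_force: 15.0
```

>>> servo_tool --moves "-0.001 0.0015 0.001 0 0.045;-0.001 0.0015 0.002 0 0.045;-0.001 0.0015 0.003 0 0.045;-0.001 0.0015 0.0035 0 0.045;-0.001 0.0015 0.0035 0 0.045"

```text
time: 6.5
position: [0.4981, 0.1939, 0.0626]
tool_rot: [1.0, 0.0, 0.001, -0.0]
ft_force: [-3.0, -0.7, 13.5]
grip_width: 0.0516
grip_force: 15.0
```

>>> servo_tool --moves "0 0 -0.002 0 0.055;0 0 -0.002 0 0.065;0 0 -0.002 0 0.07;0 0 -0.02 0 0.07;0 0 -0.05 0 0.07;0 0 -0.08 0 0.07;0 0.035 -0.12 0 0.087;0 0.075 -0.12 0 0.087;0 0.115 -0.12 0 0.087;0 0.155 -0.12 0 0.087"

```text
time: 7.33
position: [0.4982, 0.041, 0.1813]
tool_rot: [1.0, 0.001, 0.001, 0.0]
ft_force: [0.6, -0.4, 0.0]
grip_width: 0.0847
grip_force: 0.0
```

```bash
python3 - <<'E'
from h import *
o=get_obs();print(o["position"],o["ft_force"],o["grip_width"])
b=cams.camera("side");a=cams.camera("top")
cv2.imwrite("pics/f0.png",np.hstack([cv2.resize(b[230:330,230:350],(480,400),interpolation=2),cv2.resize(a[145:245,155:235],(320,400),interpolation=2)]))
E
```

```text
[0.49818574 0.04095472 0.18133027] [ 0.62457537 -0.38461933  0.04456361] 0.08465644230401712
```

View pics/f0.png

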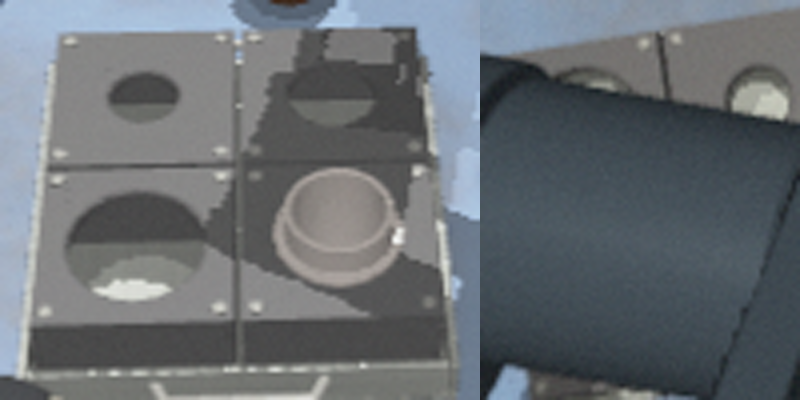

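```bash
python3 - <<'E'
from h import *
t=np.linspace(0,2*np.pi,60)
for pz in (.052,.055):
  for nm,r,z in(("collar top",.031,.004),("rim",.026,.020)):
    P=proj("side",np.c_[.4978+r*np.cos(t),.1937+r*np.sin(t),0*t+pz+z])
    Q=(P-[230,230])*4
    print(pz,nm,Q.min(0).round(),Q.max(0).round(),Q.mean(0).round())
P=proj("side",[[.4978,.1937,.052],[.4978,.1937,.055],[.4978,.1937,.072]]);print((P-[230,230])*4)
E
```

```text
0.052 collar top [276. 184.] [405. 285.] [339. 234.]
0.052 rim [286. 170.] [396. 254.] [340. 212.]
0.055 collar top [276. 180.] [405. 281.] [340. 230.]
0.055 rim [286. 166.] [396. 250.] [340. 207.]
[[340.39392331 238.83481947]
 [340.48068639 234.74338977]
 [340.97930872 211.23450078]]
```

```bash
python3 - <<'E'
from h import *
a=cams.camera("side")
cv2.imwrite("pics/g0.png",np.hstack([cv2.resize(a[130:220,325:395],(467,600),interpolation=2)]))
t=np.linspace(0,2*np.pi,60)
for r,z in((.031,.062),(.036,.046),):
    P=proj("side",np.c_[.4654+r*np.cos(t),-.2557+r*np.sin(t),0*t+z]);Q=(P-[325,130])*6.667
    print(Q.min(0).round(),Q.max(0).round())
for r,z in((.016,.074),(.021,.058)):
    P=proj("side",np.c_[.4304+r*np.cos(t),-.1205+r*np.sin(t),0*t+z]);Q=(P-[325,130])*6.667
    print(Q.min(0).round(),Q.max(0).round())
E
```

```text
[110. 135.] [267. 224.]
[ 95. 161.] [277. 265.]
[209. 344.] [299. 398.]
[192. 370.] [309. 442.]
```

View pics/g0.png

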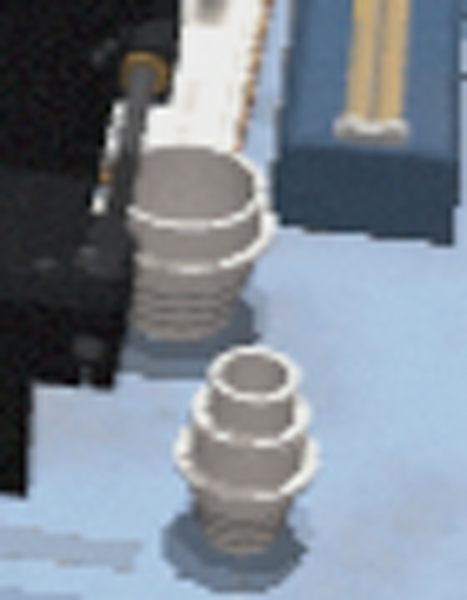

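The crop shows cup_62 still standing in place, rim around (197,185), with the small stack undisturbed below it.

>>> servo_tool --moves "-0.004 0.03 0 0 0.087;-0.008 0.07 0 0 0.087;-0.012 0.11 0 0 0.087;-0.016 0.15 0 0 0.087;-0.02 0.19 0 0 0.087;-0.025 0.23 0 0 0.087;-0.03 0.265 0.01 0 0.087;-0.033 0.285 0.02 0 0.087;-0.033 0.295 0.04 0 0.087;-0.033 0.295 0.05 0 0.087"

```text
time: 8.32
position: [0.4648, -0.2539, 0.1284]
tool_rot: [1.0, -0.001, -0.0, -0.0]
ft_force: [0.2, 0.4, -0.6]
grip_width: 0.0871
grip_force: 0.0
```

>>> servo_tool --moves "0 0 0 0 0.087;0 0 0 0 0.087;0 0 0.01 0 0.087;0 0 0.02 0 0.087;0 0 0.02 0 0.087;0 0 0.02 0 0.087"

```text
time: 8.82
position: [0.4644, -0.2519, 0.1097]
tool_rot: [1.0, 0.0, -0.001, -0.001]
ft_force: [0.3, -0.3, 0.8]
grip_width: 0.0869
grip_force: 0.0
```

>>> servo_tool --moves "0.001 0.003 0.01 0 0.087;0.001 0.003 0.025 0 0.087;0.001 0.003 0.04 0 0.087;0.001 0.003 0.05 0 0.087;0.001 0.003 0.057 0 0.087;0.001 0.003 0.06 0 0.087;0.001 0.003 0.061 0 0.087;0.001 0.003 0.061 0 0.087"

```text
time: 9.48
position: [0.4658, -0.256, 0.0492]
tool_rot: [1.0, -0.0, 0.0, 0.0]
ft_force: [-0.8, 0.5, 0.3]
grip_width: 0.0866
grip_force: 0.0
```

>>> servo_tool --moves "0 0 0 0 0.055;0 0 0 0 0.055;0 0 0 0 0.055;0 0 0 0 0.055;0 0 0 0 0.055;0 0 0 0 0.055;0 0 0 0 0.055"

```text
time: 10.07
position: [0.4658, -0.2559, 0.0495]
tool_rot: [1.0, -0.0, 0.0, 0.0]
ft_force: [0.1, 0.7, 2.0]
grip_width: 0.061
grip_force: 15.0
```

>>> servo_tool --moves "0 0 -0.005 0 0.055;0 0 -0.015 0 0.055;0 0 -0.03 0 0.055;0 0 -0.05 0 0.055;0 0 -0.08 0 0.055;0 0 -0.11 0 0.055;0.02 -0.03 -0.12 0 0.055;0.03 -0.07 -0.12 0 0.055;0.04 -0.11 -0.12 0 0.055;0.05 -0.15 -0.12 0 0.055"

```text
time: 10.9
position: [0.516, -0.1048, 0.1705]
tool_rot: [1.0, -0.001, 0.001, 0.0]
ft_force: [0.5, -0.6, -1.3]
grip_width: 0.0609
grip_force: 15.0
```

>>> servo_tool --moves "0.01 -0.035 0 0 0.055;0.02 -0.07 0 0 0.055;0.03 -0.11 0 0 0.055;0.04 -0.15 0 0 0.055;0.05 -0.19 0 0 0.055;0.06 -0.23 0 0 0.055;0.07 -0.27 0 0 0.055;0.077 -0.3 0 0 0.055;0.077 -0.315 0 0 0.055;0.077 -0.315 0 0 0.055"

```text
time: 11.73
position: [0.5923, 0.2125, 0.1696]
tool_rot: [1.0, 0.002, 0.0, -0.0]
ft_force: [-0.3, -0.5, -1.1]
grip_width: 0.0611
grip_force: 15.0
```

>>> servo_tool --moves "0 0 0 0 0.055;0 0 0 0 0.055;0 0 0.02 0 0.055;0 0 0.03 0 0.055;0 0 0.03 0 0.055;0 0 0.03 0 0.055"

```text
time: 12.23
position: [0.592, 0.2076, 0.1384]
tool_rot: [1.0, -0.001, -0.001, 0.0]
ft_force: [-0.8, -0.6, 0.2]
grip_width: 0.0609
grip_force: 15.0
```

>>> servo_tool --moves "0.001 -0.004 0 0 0.055;0.001 -0.004 0.015 0 0.055;0.001 -0.004 0.03 0 0.055;0.001 -0.004 0.045 0 0.055;0.001 -0.004 0.055 0 0.055;0.001 -0.004 0.062 0 0.055;0.001 -0.004 0.068 0 0.055;0.001 -0.004 0.07 0 0.055;0.001 -0.004 0.07 0 0.055"

```text
time: 12.98
position: [0.5938, 0.2131, 0.069]
tool_rot: [1.0, -0.0, -0.0, 0.0]
ft_force: [0.0, -0.3, 0.0]
grip_width: 0.0608
grip_force: 15.0
```

>>> servo_tool --moves "0 0 0.001 0 0.055;0 0 0.002 0 0.055;0 0 0.003 0 0.055;0 0 0.004 0 0.055;0 0 0.004 0 0.055;0 0 0.004 0 0.055"

```text
time: 13.48
position: [0.5938, 0.2131, 0.0653]
tool_rot: [1.0, -0.0, 0.0, -0.0]
ft_force: [0.1, -0.4, -0.5]
grip_width: 0.0609
grip_force: 15.0
```

>>> servo_tool --moves "0 0 0.001 0 0.055;0 0 0.002 0 0.055;0 0 0.003 0 0.055;0 0 0.004 0 0.055;0 0 0.004 0 0.055"

```text
time: 13.9
position: [0.5944, 0.2133, 0.063]
tool_rot: [1.0, 0.0, 0.001, 0.0]
ft_force: [-1.6, 0.0, 8.6]
grip_width: 0.0608
grip_force: 15.0
```

>>> servo_tool --moves "0 0 -0.002 0 0.065;0 0 -0.002 0 0.075;0 0 -0.002 0 0.08;0 0 -0.02 0 0.08;0 0 -0.05 0 0.08;0 0 -0.08 0 0.08;-0.02 0.035 -0.1 0 0.087;-0.05 0.075 -0.1 0 0.087;-0.08 0.115 -0.1 0 0.087;-0.1 0.15 -0.1 0 0.087"

```text
time: 14.73
position: [0.5017, 0.0779, 0.1614]
tool_rot: [1.0, 0.001, 0.0, 0.0]
ft_force: [0.3, -0.8, 0.4]
grip_width: 0.0865
grip_force: 0.0
```

>>> servo_tool --moves "-0.02 0.04 0 0 0.087;-0.03 0.08 0 0 0.087;-0.04 0.12 0 0 0.087;-0.045 0.16 0 0 0.087;-0.05 0.18 0 0 0.087;-0.05 0.18 0 0 0.087;-0.05 0.18 0 0 0.087;-0.05 0.18 0 0 0.087"

```text
time: 15.4
position: [0.453, -0.1008, 0.1609]
tool_rot: [1.0, -0.0, -0.0, -0.0]
ft_force: [-0.8, 0.1, 0.1]
grip_width: 0.087
grip_force: 0.0
```

```bash
python3 - <<'E'
from h import *
o=get_obs();print(o["position"],o["ft_force"],o["grip_width"])
a=cams.camera("side");b=cams.camera("top")
cv2.imwrite("pics/k0.png",np.hstack([cv2.resize(a[250:325,230:350],(480,300),interpolation=2),cv2.resize(b[150:250,155:245],(270,300),interpolation=2)]))
E
```

```text
[ 0.45301944 -0.10084147  0.16091847] [-0.82405364  0.08622878  0.08082884] 0.0870464564098343
```

View pics/k0.png

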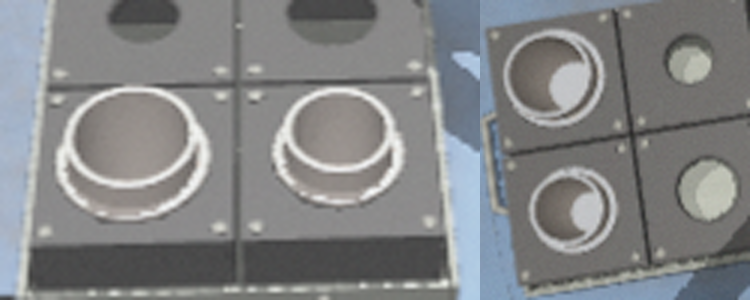

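The picture shows both cups hanging in their holes: 62 at crop (133,140), 52 at (340,130). I'm not sure cup_52 sits level, so I'll fit its tilt numerically.

```bash
cat > tilt.py <<'E'
from h import *
from scipy.optimize import minimize
from scipy.ndimage import map_coordinates
from scipy.spatial.transform import Rotation as Rr
t=np.linspace(0,2*np.pi,120,endpoint=False);c=np.c_[np.cos(t),np.sin(t)]
def fit(ims,d,xy,pz=.0555):
    out={}
    for cam in ims:
        g=cv2.GaussianBlur(cv2.cvtColor(ims[cam],6).astype(float),(0,0),.6)
        def cost(p,sc=False):
            R=Rr.from_euler("xy",p[2:4]*10).as_matrix()
            s=0
            for r,z in((d/2-.00175,.020),(d/2+.0035,.004)):
                X=np.c_[c*r,0*t+z]@R.T+[xy[0]+p[0],xy[1]+p[1],pz]
                uv=proj(cam,X);s+=map_coordinates(g,[uv[:,1],uv[:,0]],order=1).mean()
            return -s+ 2e-1*np.sum((p[2:4]*10/.1)**2)
        best=min((minimize(cost,np.r_[a,b,e,f],method="Nelder-Mead",options=dict(initial_simplex=np.r_[a,b,e,f]+np.vstack([np.zeros(4),np.eye(4)*.004]))) for a in(-.0015,.0015) for b in(-.0015,.0015) for e in(-.005,.005) for f in(-.005,.005)),key=lambda r:r.fun)
        print(d,cam,"dxy mm",(best.x[:2]*1e3).round(1),"tilt deg",np.degrees(best.x[2:]*10).round(1),round(best.fun,1),"flat",round(min(cost(np.r_[i,j,0,0]) for i in np.arange(-.004,.0041,.001) for j in np.arange(-.004,.0041,.001)),1))
if __name__=="__main__":
    ims={n:cams.camera(n) for n in("side","top")}
    import sys
    H={62:(.5931,.212),32:(.6114,.1168),52:(.4978,.1937),42:(.5161,.0985)}
    for a in sys.argv[1:]:fit(ims,int(a)/1e3,H[int(a)])
E
python3 tilt.py 62 52
```

```text
Traceback (most recent call last):
  File "tilt.py", line 23, in <module>
    for a in sys.argv[1:]:fit(ims,int(a)/1e3,H[int(a)])
                          ~~~^^^^^^^^^^^^^^^^^^^^^^^^^^
  File "tilt.py", line 17, in fit
    best=min((minimize(cost,np.r_[a,b,e,f],method="Nelder-Mead",options=dict(initial_simplex=np.r_[a,b,e,f]+np.vstack([np.zeros(4),np.eye(4)*.004]))) for a in(-.0015,.0015) for b in(-.0015,.0015) for e in(-.005,.005) for f in(-.005,.005)),key=lambda r:r.fun)
  File "tilt.py", line 17, in <genexpr>
    best=min((minimize(cost,np.r_[a,b,e,f],method="Nelder-Mead",options=dict(initial_simplex=np.r_[a,b,e,f]+np.vstack([np.zeros(4),np.eye(4)*.004]))) for a in(-.0015,.0015) for b in(-.0015,.0015) for e in(-.005,.005) for f in(-.005,.005)),key=lambda r:r.fun)
              ~~~~~~~~^^^^^^^^^^^^^^^^^^^^^^^^^^^^^^^^^^^^^^^^^^^^^^^^^^^^^^^^^^^^^^^^^^^^^^^^^^^^^^^^^^^^^^^^^^^^^^^^^^^^^^^^^^^^^^^^^^^^^^^^^^^^^^^
  File "tilt.py", line 15, in cost
    uv=proj(cam,X);s+=map_coordinates(g,[uv[:,1],uv[:,0]],order=1).mean()
  File "h.py", line 5, in proj
    m=cams.camera_model(n);K=np.array([[m["fx"],0,m["cx"]],[0,m["fy"],m["cy"]],[0,0,1]])
ValueError: time passes only in moves, steps and waits
```

```bash
sed -i 's/^def proj/import functools\ncm=functools.lru_cache(cams.camera_model)\ndef proj/; s/m=cams.camera_model(n);/m=cm(n);/' h.py; python3 tilt.py 62 52; python3 -c "
from h import *;print(get_obs()['time'])"
```

```text
0.062 side dxy mm [2.2 2.1] tilt deg [1.  0.4] -390.5 flat -389.3
0.062 top dxy mm [1.4 1.5] tilt deg [-1.3  0.6] -332.9 flat -331.3
0.052 side dxy mm [2.1 0.4] tilt deg [-0.3 -0.7] -389.9 flat -388.5
0.052 top dxy mm [0.9 0.4] tilt deg [-2.2  0. ] -338.4 flat -336.6
15.7
```

The fits agree with flat seating to within noise. Now the small stack.

>>> servo_tool --moves "-0.015 0.012 0 0 0.065;-0.0225 0.02 0.01 0 0.065;-0.0225 0.02 0.03 0 0.065;-0.0225 0.02 0.04 0 0.065;-0.0225 0.02 0.04 0 0.065;-0.0225 0.02 0.04 0 0.065"

```text
time: 16.2
position: [0.4307, -0.1209, 0.1209]
tool_rot: [1.0, 0.0, -0.001, -0.0]
ft_force: [-0.1, 0.4, 0.1]
grip_width: 0.0659
grip_force: 0.0
```

>>> servo_tool --moves "0 0 0.01 0 0.065;0 0 0.025 0 0.065;0 0 0.04 0 0.065;0 0 0.05 0 0.065;0 0 0.057 0 0.065;0 0 0.06 0 0.065;0 0 0.06 0 0.065;0 0 0.06 0 0.065"

```text
time: 16.87
position: [0.4313, -0.1215, 0.0616]
tool_rot: [1.0, 0.0, 0.0, 0.0]
ft_force: [-0.1, 0.6, 0.0]
grip_width: 0.0649
grip_force: 0.0
```

>>> servo_tool --moves "0 0 0 0 0.025;0 0 0 0 0.025;0 0 0 0 0.025;0 0 0 0 0.025;0 0 0 0 0.025;0 0 0 0 0.025;0 0 0 0 0.025;0 0 0 0 0.025"

```text
time: 17.53
position: [0.4308, -0.1214, 0.0612]
tool_rot: [1.0, -0.0, 0.0, -0.0]
ft_force: [-0.2, 0.5, 1.9]
grip_width: 0.0317
grip_force: 15.0
```

>>> servo_tool --moves "0 0 -0.005 0 0.025;0 0 -0.012 0 0.025;0 0 -0.02 0 0.025;0 0 -0.03 0 0.025;0 0 -0.045 0 0.025;0 0 -0.06 0 0.025;0 0 -0.08 0 0.025;0 0 -0.1 0 0.025;0 0 -0.1 0 0.025"

```text
time: 18.28
position: [0.433, -0.1225, 0.1649]
tool_rot: [1.0, 0.0, 0.004, 0.002]
ft_force: [0.5, 0.0, 0.0]
grip_width: 0.0323
grip_force: 15.0
```

```bash
python3 - <<'E'
from h import *
o=get_obs();print(o["position"],o["ft_force"],o["grip_width"])
b=cams.camera("side")
cv2.imwrite("pics/m0.png",cv2.resize(b[120:230,310:410],(500,550),interpolation=2))
E
```

```text
[ 0.43296615 -0.12254444  0.1649198 ] [0.51145022 0.02338837 0.04281911] 0.03232593918635621
```

View pics/m0.png

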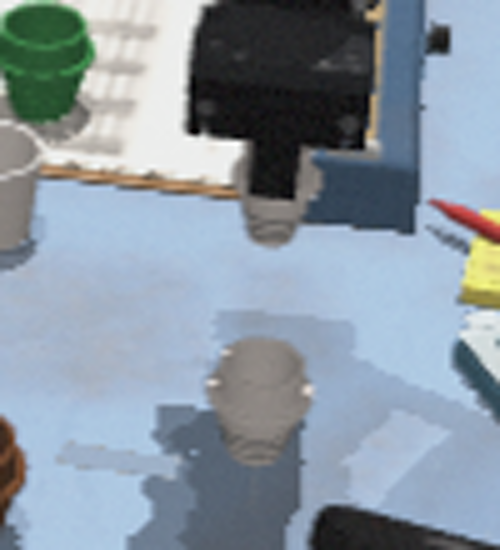

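cup_32 is held upright at crop (272,200), and cup_42 is still standing at (260,400). Next I carry cup_32 to hole 32.

>>> servo_tool --moves "0.02 -0.025 0 0 0.025;0.043 -0.058 0 0 0.025;0.065 -0.088 0 0 0.025;0.09 -0.12 0 0 0.025;0.11 -0.15 0 0 0.025;0.135 -0.18 0 0 0.025;0.155 -0.21 0 0 0.025;0.17 -0.23 0 0 0.025;0.178 -0.239 0 0 0.025;0.178 -0.239 0 0 0.025"

```text
time: 19.17
position: [0.6099, 0.12, 0.16]
tool_rot: [1.0, 0.001, 0.0, -0.0]
ft_force: [0.1, -0.3, -0.0]
grip_width: 0.0319
grip_force: 15.0
```

>>> servo_tool --moves "0 0 0.01 0 0.025;0 0 0.025 0 0.025;0 0 0.04 0 0.025;0 0 0.045 0 0.025;0 0 0.045 0 0.025;0 0 0.045 0 0.025"

```text
time: 19.67
position: [0.6081, 0.1166, 0.1157]
tool_rot: [1.0, -0.001, -0.001, 0.0]
ft_force: [1.0, 0.5, -0.1]
grip_width: 0.0323
grip_force: 15.0
```

>>> servo_tool --moves "0.0035 0 0 0 0.025;0.0035 0 0.01 0 0.025;0.0035 0 0.02 0 0.025;0.0035 0 0.03 0 0.025;0.0035 0 0.038 0 0.025;0.0035 0 0.044 0 0.025;0.0035 0 0.047 0 0.025;0.0035 0 0.047 0 0.025"

```text
time: 20.33
position: [0.6116, 0.1176, 0.0679]
tool_rot: [1.0, -0.0, -0.001, 0.0]
ft_force: [-0.3, 0.3, -0.7]
grip_width: 0.0319
grip_force: 15.0
```

>>> servo_tool --moves "0 0 0.001 0 0.025;0 0 0.002 0 0.025;0 0 0.003 0 0.025;0 0 0.004 0 0.025;0 0 0.005 0 0.025;0 0 0.005 0 0.025"

```text
time: 20.83
position: [0.6123, 0.1175, 0.0642]
tool_rot: [1.0, -0.0, 0.0, -0.0]
ft_force: [0.1, -0.0, -0.5]
grip_width: 0.0318
grip_force: 15.0
```

>>> servo_tool --moves "0 0 0.001 0 0.025;0 0 0.002 0 0.025;0 0 0.003 0 0.025;0 0 0.003 0 0.025"

```text
time: 21.17
position: [0.6126, 0.1177, 0.063]
tool_rot: [1.0, 0.0, 0.0, 0.0]
ft_force: [-2.8, 0.8, 10.3]
grip_width: 0.032
grip_force: 15.0
```

>>> servo_tool --moves "0 0 -0.002 0 0.04;0 0 -0.002 0 0.05;0 0 -0.002 0 0.05;0 0 -0.02 0 0.055;0 0 -0.05 0 0.055;0 0 -0.08 0 0.055;-0.02 0.035 -0.1 0 0.075;-0.045 0.065 -0.1 0 0.075;-0.065 0.095 -0.1 0 0.075;-0.09 0.125 -0.1 0 0.075"

```text
time: 22.0
position: [0.5223, -0.0086, 0.1616]
tool_rot: [1.0, 0.0, 0.001, 0.0]
ft_force: [0.7, -0.5, 0.6]
grip_width: 0.0717
grip_force: 0.0
```

>>> servo_tool --moves "-0.025 0.03 0 0 0.075;-0.05 0.06 0 0 0.075;-0.075 0.09 0 0 0.075;-0.09 0.11 0 0 0.075;-0.09 0.113 0.02 0 0.075;-0.09 0.113 0.035 0 0.075;-0.09 0.113 0.05 0 0.075;-0.09 0.113 0.05 0 0.075"

```text
time: 22.67
position: [0.4306, -0.1201, 0.1091]
tool_rot: [1.0, -0.001, -0.002, -0.001]
ft_force: [-0.7, -0.0, 0.2]
grip_width: 0.0751
grip_force: 0.0
```

```bash
python3 tilt.py 32; python3 - <<'E'
from h import *
o=get_obs();print(o["time"],o["position"],o["ft_force"],o["grip_width"])
a=cams.camera("side");b=cams.camera("top")
cv2.imwrite("pics/n0.png",np.hstack([cv2.resize(a[230:330,230:350],(480,400),interpolation=2),cv2.resize(b[150:250,160:240],(320,400),interpolation=2)]))
E
```

```text
0.032 side dxy mm [1.6 1.7] tilt deg [1.8 0.7] -395.3 flat -394.6
0.032 top dxy mm [0.4 0.6] tilt deg [-1.8  2.2] -332.0 flat -330.7
22.7667 [ 0.43202583 -0.12030726  0.11081667] [ 0.86370457 -0.540097    0.03881524] 0.07484419409365226
```

View pics/n0.png

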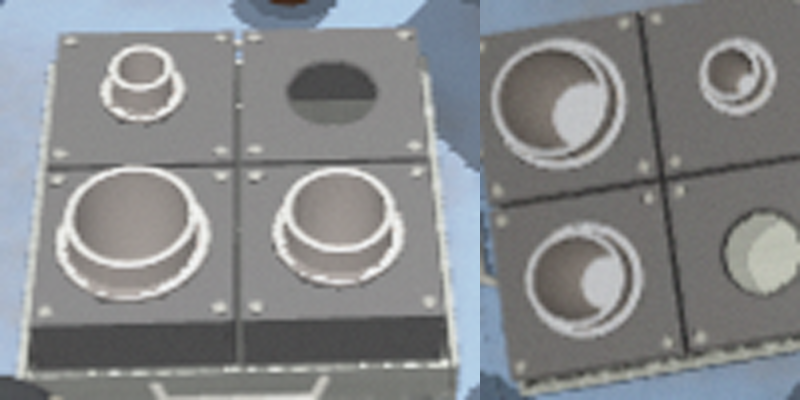

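Cups 62, 52 and 32 hang flat. Only hole 42 is still empty, at crop (333,92). Now cup_42.

>>> servo_tool --moves "0 0.001 0.01 0 0.075;0 0.001 0.025 0 0.075;0 0.001 0.04 0 0.075;0 0.001 0.052 0 0.075;0 0.001 0.061 0 0.075;0 0.001 0.066 0 0.075;0 0.001 0.068 0 0.075;0 0.001 0.068 0 0.075"

```text
time: 23.53
position: [0.4325, -0.1214, 0.0432]
tool_rot: [1.0, 0.0, 0.0, 0.0]
ft_force: [-0.4, 0.7, -0.1]
grip_width: 0.0748
grip_force: 0.0
```

>>> servo_tool --moves "0 0 0 0 0.035;0 0 0 0 0.035;0 0 0 0 0.035;0 0 0 0 0.035;0 0 0 0 0.035;0 0 0 0 0.035;0 0 0 0 0.035;0 0 0 0 0.035"

```text
time: 24.2
position: [0.4324, -0.1214, 0.0433]
tool_rot: [1.0, -0.0, 0.0, 0.0]
ft_force: [-0.5, -0.0, 2.3]
grip_width: 0.042
grip_force: 15.0
```

>>> servo_tool --moves "0 0 -0.005 0 0.035;0 0 -0.015 0 0.035;0 0 -0.03 0 0.035;0 0 -0.05 0 0.035;0 0 -0.08 0 0.035;0 0 -0.11 0 0.035;0.01 -0.03 -0.12 0 0.035;0.02 -0.07 -0.12 0 0.035;0.035 -0.1 -0.12 0 0.035;0.05 -0.13 -0.12 0 0.035"

```text
time: 25.03
position: [0.4822, 0.0101, 0.1639]
tool_rot: [1.0, -0.0, 0.0, 0.0]
ft_force: [-0.2, -1.1, -1.0]
grip_width: 0.0415
grip_force: 15.0
```

>>> servo_tool --moves "0.012 -0.03 0 0 0.035;0.025 -0.06 0 0 0.035;0.033 -0.08 0 0 0.035;0.036 -0.088 0 0 0.035;0.036 -0.088 0 0 0.035;0.036 -0.088 0.02 0 0.035;0.036 -0.088 0.04 0 0.035;0.036 -0.088 0.05 0 0.035;0.036 -0.088 0.05 0 0.035;0.036 -0.088 0.05 0 0.035"

```text
time: 25.87
position: [0.5177, 0.0956, 0.1129]
tool_rot: [1.0, -0.001, -0.001, 0.0]
ft_force: [-0.0, -0.1, -0.8]
grip_width: 0.0415
grip_force: 15.0
```

>>> servo_tool --moves "0 -0.003 0 0 0.035;0 -0.003 0.01 0 0.035;0 -0.003 0.02 0 0.035;0 -0.003 0.03 0 0.035;0 -0.003 0.037 0 0.035;0 -0.003 0.041 0 0.035;0 -0.003 0.043 0 0.035;0 -0.003 0.043 0 0.035"

```text
time: 26.53
position: [0.518, 0.0996, 0.0694]
tool_rot: [1.0, -0.0, -0.001, -0.0]
ft_force: [-0.2, 0.3, -0.4]
grip_width: 0.0416
grip_force: 15.0
```

>>> servo_tool --moves "0 0 0.001 0 0.035;0 0 0.002 0 0.035;0 0 0.003 0 0.035;0 0 0.004 0 0.035;0 0 0.004 0 0.035"

```text
time: 26.95
position: [0.5184, 0.0995, 0.0662]
tool_rot: [1.0, -0.0, 0.0, -0.0]
ft_force: [-0.5, -0.1, -0.1]
grip_width: 0.042
grip_force: 15.0
```

>>> servo_tool --moves "0 0 0.001 0 0.035;0 0 0.002 0 0.035;0 0 0.003 0 0.035;0 0 0.003 0 0.035"

```text
time: 27.28
position: [0.5186, 0.0998, 0.0647]
tool_rot: [1.0, 0.0, 0.001, -0.0]
ft_force: [-2.2, 1.3, 10.9]
grip_width: 0.0417
grip_force: 15.0
```

>>> servo_tool --moves "0 0 -0.002 0 0.05;0 0 -0.002 0 0.06;0 0 -0.002 0 0.06;0 0 -0.02 0 0.065;0 0 -0.05 0 0.065;0 0 -0.08 0 0.065;-0.01 0.035 -0.12 0 0.065;-0.02 0.075 -0.12 0 0.065;-0.035 0.115 -0.12 0 0.065;-0.05 0.155 -0.12 0 0.065"

```text
time: 28.12
position: [0.4724, -0.0468, 0.1841]
tool_rot: [1.0, 0.001, 0.002, 0.001]
ft_force: [0.1, -1.1, -0.1]
grip_width: 0.065
grip_force: 0.0
```

>>> servo_tool --moves "0 0.04 0 0 0.065;0 0.08 0 0 0.065;0 0.12 0 0 0.065;0 0.15 0 0 0.065;0 0.15 0 0 0.065;0 0.15 0 0 0.065"

```text
time: 28.62
position: [0.4718, -0.197, 0.1826]
tool_rot: [1.0, -0.002, -0.0, -0.0]
ft_force: [-0.1, 0.1, -0.6]
grip_width: 0.065
grip_force: 0.0
```

```bash
python3 tilt.py 42; python3 - <<'E'
from h import *
o=get_obs();print(o["time"],o["position"],o["ft_force"],o["grip_width"])
a=cams.camera("side");b=cams.camera("top")
cv2.imwrite("pics/z0.png",np.hstack([cv2.resize(a[130:330,230:350],(360,600),interpolation=2),cv2.resize(b[140:280,150:250],(428,600),interpolation=2)]))
E
```

```text
0.042 side dxy mm [1.6 1.2] tilt deg [ 0.  -0.2] -390.5 flat -389.0
0.042 top dxy mm [0.1 0.6] tilt deg [-4.1  0.8] -362.9 flat -358.4
28.7167 [ 0.47125553 -0.19441493  0.18255442] [-0.31008561 -0.25278347  0.74215641] 0.06493248416646848
```

View pics/z0.png

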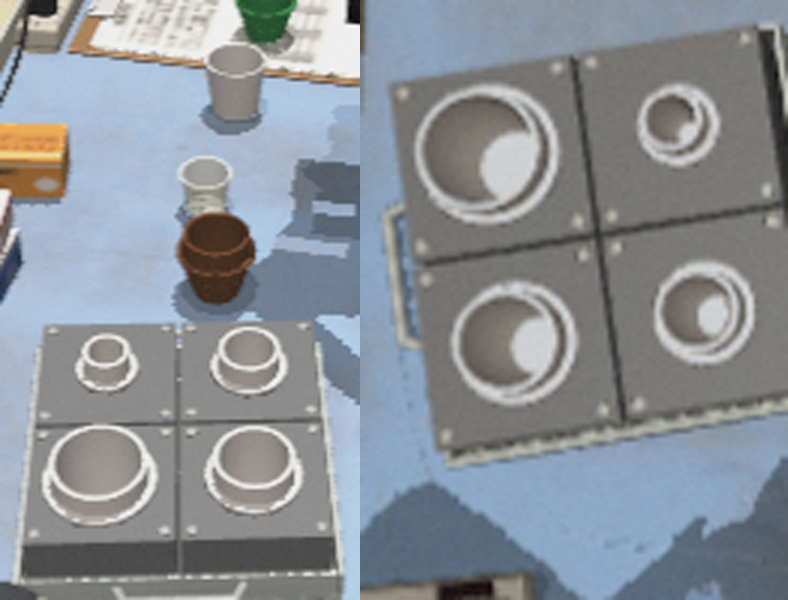

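All four cups hang flat in their matching holes, the plain cups are untouched, and the gripper is clear.

```bash
python3 -c "
from rig import job;print(job.hand_in())"
```

```text
the job is handed in; nothing more can be done
None
```

All four collared cups are hanging upright in their matching holders, the two plain cups were left where they stood, and the job was handed in at about 29 s; no verdict came back.

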